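# Draw an ore sample from the hopper chute and put it on the balance

### The job

Pick up the steel pan by its handle, hold it up under the lip of the hopper's chute and push the gate's tongue in with the pan's rim, so that all five ore lumps slide into the pan without one falling on the bench. Then set the pan with the lumps down gently, upright and centred on the round plate of the balance, and let go. Leave everything else on the bench as it stands.

Things in the scene. Friction and masses are not known exactly. Their poses are not given: they have to be found in the camera images.
- dispenser: bench sample hopper, fixed: grey base plate and stays carrying a square steel hopper and, running down from it, an open-topped steel chute 44 mm wide inside that slopes at 45 degrees. Origin under its base on the bench; it discharges towards its own -x; z up. The hopper's rim is 475 mm high; its slide is shut, so only what lies in the chute comes out. The foremost stays stand 90 mm behind the lip (+x), so nothing but the gate is in the way under the lip.
- lip (a point): middle of the lip, the lower end of the chute's floor, 230 mm above the bench, 140 mm in front (-x) of the dispenser's origin. Lumps leave here towards -x and downwards; with the gate fully open they come down up to about 100 mm in front of it by the time they are 105 mm below it
- gate (a joint): angle of the sector gate that closes the chute, rad: 0 shut, 0.65 at its stop. It turns about a level pin across the chute, 39 mm behind the lip (+x) and 67 mm above it: pushing the tongue in under the chute (dispenser's +x) swings the plate down out of the chute. Lumps begin to pass at about 0.35 and run freely above 0.5; the file takes about 2 s to run out. A spring shuts it when let go; at the tongue it takes about 2 N to start and 5 N at the stop
- tongue (a point): point on the front of the gate's tongue, the 52 mm wide steel flap that hangs below the lip: when shut its lower edge is 26 mm in front of the lip and 85 mm below it, this point 16 mm above that edge. It swings back about 95 mm to the stop while its edge drops some 13 mm. A vessel with its rim 45 to 75 mm below the lip pushes it and stays clear of the rest; with a rim 60 mm below the lip the gate stands at 0.5 when the rim's nearest point is about 45 mm behind the lip (+x)
- pan: round steel sample pan with one straight black handle, loose, 160 to 250 g. 150 mm across at the rim, 60 mm high, flat bottom 128 mm across, walls 3.5 mm. Origin at the centre of its underside, z up, handle towards its -x
- pan_grip (a point): middle of the pan's handle, 120 mm from the pan's axis, 45 mm above its underside. The black handle is 16 mm wide and 20 mm tall, runs level from 90 to 175 mm from the axis
- plate (a point): centre of the top of the balance's round steel weighing plate, 160 mm across, 75 mm above the bench, fixed
- balance: top-loading laboratory balance, fixed, 250 x 190 mm and 58 mm high under the plate, keypad and display at its -x end; the plate lies 40 mm towards +x from its origin, which is under its middle
- lump1: brown ore lump, loose, about 30 x 27 x 25 mm, 25 to 55 g, number 1 from the gate in the single file of five in the chute; origin near its centre
- lump2: brown ore lump, loose, about 30 x 27 x 25 mm, 25 to 55 g, number 2 from the gate in the single file of five in the chute; origin near its centre
- lump3: brown ore lump, loose, about 30 x 27 x 25 mm, 25 to 55 g, number 3 from the gate in the single file of five in the chute; origin near its centre
- lump4: brown ore lump, loose, about 30 x 27 x 25 mm, 25 to 55 g, number 4 from the gate in the single file of five in the chute; origin near its centre
- lump5: brown ore lump, loose, about 30 x 27 x 25 mm, 25 to 55 g, number 5 from the gate in the single file of five in the chute; origin near its centre
- mortar: white porcelain mortar with its pestle, 112 mm across, 66 mm high (pestle 85 mm), to be left alone; origin under its centre
- wash_bottle: white wash bottle with bent spout, 72 mm across, 185 mm high, to be left alone; origin under its centre
- reagent: amber jar with black cap, 68 mm across, 120 mm high, to be left alone; origin under its centre
- beaker: glass beaker, 68 mm across, 85 mm high, to be left alone; origin under its centre
- brush: bench brush, 170 mm long, lying along its x, to be left alone; origin under its middle. (A white tube rack, 110 x 310 mm and 190 mm high, stands fast along the far edge of the bench, out of the way.)

How it is judged (in metres and radians):
On the way, in this order (a step that is already met when the one before it is completed fails the run):
1. the pan is held up off the bench under the chute's lip and the gate is pushed open (value of joint gate above 0.2 rad and height (world z) of pan above 0.04 m and horizontal distance between pan and lip below 0.11 m), for 0.05 s.
2. all five lumps are in the pan while it is held clear of the bench, on the chute's side (horizontal distance between each of lump1, lump2, lump3, lump4, lump5 and pan below 0.072 m and z of lump1 in the frame of pan between 0 and 0.058 m and z of lump2 in the frame of pan between 0 and 0.058 m and z of lump3 in the frame of pan between 0 and 0.058 m and z of lump4 in the frame of pan between 0 and 0.058 m and z of lump5 in the frame of pan between 0 and 0.058 m and height (world z) of pan above 0.04 m and horizontal distance between pan and lip below 0.3 m), for 0.2 s.
At the end, for the whole second after the job is handed in: The pan stands upright (within 0.06 rad) and at rest on the balance's plate, its axis within 25 mm of the plate's centre, all five lumps lie in it at rest, the gate has sprung shut (below 0.1 rad), and the robot has let go (horizontal distance between each of lump1, lump2, lump3, lump4, lump5 and pan below 0.072 m and z of lump1 in the frame of pan between 0 and 0.058 m and z of lump2 in the frame of pan between 0 and 0.058 m and z of lump3 in the frame of pan between 0 and 0.058 m and z of lump4 in the frame of pan between 0 and 0.058 m and z of lump5 in the frame of pan between 0 and 0.058 m and horizontal distance between pan and plate below 0.025 m and z of pan in the frame of plate between -0.005 and 0.005 m and angle between pan's own z axis and vertical below 0.06 rad and linear speed of pan below 0.02 m/s and value of joint gate below 0.1 rad and linear speed of each of lump1, lump2, lump3, lump4, lump5 below 0.03 m/s); the robot touches nothing.
It fails at once if a lump falls outside the pan, down to the bench ((height (world z) of lump1 below 0.03 m and horizontal distance between lump1 and pan above 0.08 m) or (height (world z) of lump2 below 0.03 m and horizontal distance between lump2 and pan above 0.08 m) or (height (world z) of lump3 below 0.03 m and horizontal distance between lump3 and pan above 0.08 m) or (height (world z) of lump4 below 0.03 m and horizontal distance between lump4 and pan above 0.08 m) or (height (world z) of lump5 below 0.03 m and horizontal distance between lump5 and pan above 0.08 m)).
It fails at once if the pan is set down hard on the balance (over 40 N) (contact force between pan and balance above 40 N).
It fails at once if another thing on the bench is moved by more than 30 mm or knocked over (distance of any of mortar, wash_bottle, reagent, beaker, brush from where it was at the start of the episode above 0.03 m or angle between any of mortar, wash_bottle, reagent, beaker, brush's own z axis and vertical above 0.5 rad).
It also fails if it takes over 61 s, if anything falls off the work surface, if the arm or the gripper's body presses on something with over 40 N, if the wrist force passes 120 N, or if a joint passes its speed limit or range.

### The arm

A 6-joint arm with a two-finger parallel gripper is mounted at the origin on the work surface. World frame = base frame: x ahead of the robot, y to its left, z up, the work surface at z = 0. Lengths are in m, angles in degrees, forces in N, time in s.
With the tool pointing down it reaches from about 0.25 to 0.725 m from the base axis. Payload 9.7 kg.
Tool frame: the origin (TCP) lies on the centre line of the jaws, within the pads' length; the fingertips stand 17 mm ahead of it and the grasp point (between the pads) lies 2 mm behind it (bot.tip_extent is the distance from the TCP to the fingertips, in m); z points along the fingers, y is the line along which they close (so a half turn about z gives the same grasp; the last joint's range is limited). The gripper opens to 85 mm and grips with 20 to 120 N. Pads are 22 mm wide; open, the fingers measure 114 mm over their backs; the gripper's body (76 mm by 85 mm) begins 54 mm behind the grasp point. The pads swing forward as they close: fully open they stand 13 mm farther back than shut.
Start: joints at [-74.886, 4.979, 10.078, 95.1, 0, 90], TCP at [0.143, -0.531, 0.248] pointing down, gripper open.
Joint ranges: [-179.16, 179.16], [-48.56, 103.87], [-65.8, 70.77], [-126.05, 130.52], [-82.76, 87.17], [-180, 180]. Speed limits (degrees/s): [127.2, 127.2, 147.25, 180, 180, 180].

### API

Orientations are given as [roll, pitch, yaw] about the fixed x, y, z axes, in that order (R = Rz(yaw) Ry(pitch) Rx(roll)).
In Python, from workcell import bot gives the robot as it stands.
- The arm moves only by the tool carry_out, never from a script. Its argument "moves" is text: rows parted by semicolons, each of 7 numbers parted by spaces: the shift along the tool's x, y, z in mm, then the turn, a rotation vector about the tool's x, y, z in degrees, then the finger opening in mm, from 0 to 85.4. A call has 1 to 20 rows; each row is the pose to reach, as a shift and turn from the pose commanded when the call began, along the tool's axes at that moment; what a row does not reach only later rows make up. A row lasts 1/10 s, in which the tool goes at most 50 mm and 8.59 degrees, less where a joint would pass 70% of its speed; a pose out of reach is approached as far as the arm can. A call with a gripper value outside its range is refused whole. The fingers move at their own pace and stop on an object; "force" is the grip in N (left out, the last holds). Time passes only in rows, so rows that repeat a pose let the fingers close. It gives the time, the measured TCP pose, the force, the opening and the grip force at its end, in the units of the state.
- bot.get_obs(): the state, without advancing time (a new reading comes with each control period).
- bot.camera(name): name is "side" or "top" or "wrist"; returns a dict with "img" (480x640x3 uint8, red, green, blue), "mtx" (3x3 intrinsics, pixels), "position" and "orientation" of the camera in the world; the wrist camera has in their place "mount" (4x4, takes a point from camera to tool coordinates, whose origin is the TCP and whose axes are the flange's). Camera axes: x right, y up, looking along -z (the intrinsics and any distortion apply to the point x, -y, -z); pixel columns grow to the right and rows downward; lengths in m; the calibration is good to about 2 mm. A picture is of the moment at which its call begins: read the wrist's pose just before it. There is no depth.
- bot.job_done(): hands the job in; it is judged then, once.
The state is a dict: "time": time; "q": joint angles; "qd": joint speeds; "joint_efforts": joint torques, N m; "ee_pos": TCP position; "tcp_rot": TCP orientation; "wrist_force": force on the tool from outside, world axes, zero at the start; "torque": the same for the moment, N m; "opening": finger opening in m; "grasp_force": force on a finger pad.
Only numpy, scipy, OpenCV 4.12 (cv2) and the standard library are available. Lean on these libraries where they do the work, as an engineer would, in place of code of your own. Each camera call takes 0.05 s, during which the arm holds its last target. There are 200 camera calls.

## Working session

There is one attempt and no reset: what is moved stays moved. The work goes in short steps, Python scripts to look and compute and a tool call to move; the robot and the scene stay as the last step left them, time stands still between calls to the robot, and variables do not carry over. Pictures are saved under pics/ and viewed, at most 10 in all, crops included, and the job is handed in when it is done.

Besides the shell and the picture viewer there is one more tool, called after "Request:" by a JSON object that holds its "api" and its "payload". carry_out: Moves the arm, as the interface text tells. Its arguments: {"type":"object","properties":{"moves":{"type":"string"},"force":{"type":"number"}},"required":["moves"]}

```bash
mkdir -p pics
python3 - <<'E'
from workcell import bot
import cv2,numpy as np
for n in("top","side"):
    c=bot.camera(n); cv2.imwrite(f"pics/{n}0.png",c["img"][:,:,::-1])
    print(n,c["mtx"],c["position"],c["orientation"],[k for k in c])
o=bot.get_obs();print(o["ee_pos"],o["tcp_rot"],o["time"],bot.tip_extent)
E
```

```text
top [[488.22729067   0.         330.19063921]
 [  0.         488.22729067 239.43639704]
 [  0.           0.           1.        ]] [0.29612163 0.01317383 1.23559824] [ 1.18930061e+01  3.76005215e-02 -9.01275319e+01] ['img', 'mtx', 'position', 'orientation']
side [[468.06994204   0.         321.74390413]
 [  0.         468.06994204 238.55602453]
 [  0.           0.           1.        ]] [0.51013989 0.71807224 1.04977954] [  38.44231928   -0.94384103 -176.96645533] ['img', 'mtx', 'position', 'orientation']
[ 0.1433533  -0.53079417  0.24764966] [-1.79932457e+02  7.85850607e-05  1.51135365e+01] 0.1 0.017
```

View pics/top0.png

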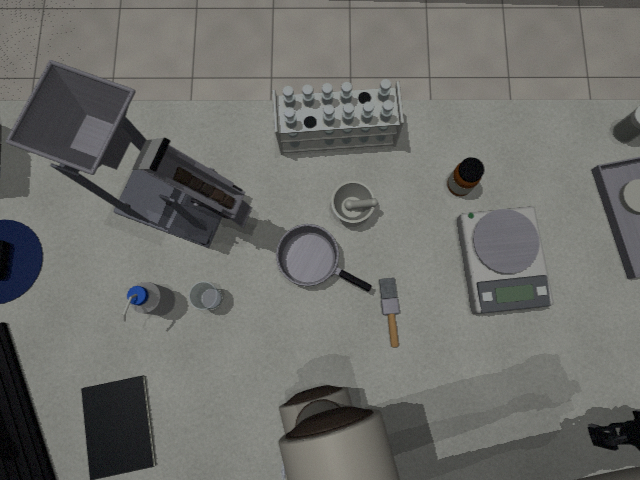

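View pics/side0.png

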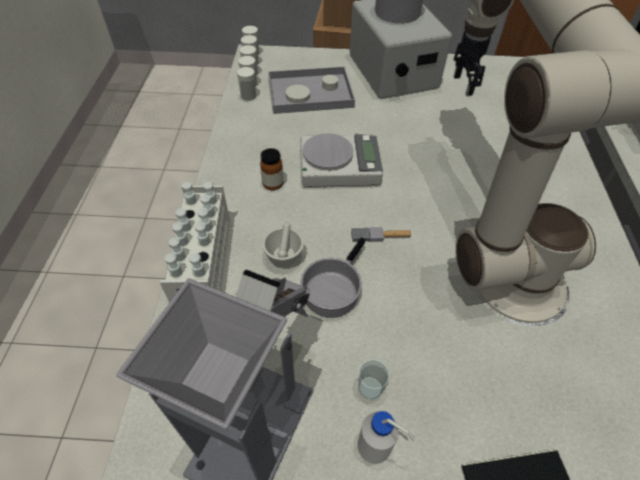

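The top view shows the dispenser upper left (chute lip near (240,205)), the pan at (308,255) with its handle end at (371,290), and the plate at (506,241). The side view shows the same things, with the lip near (300,295). I'll enlarge the top view for exact pixels.

Run:
```python
import cv2
a=cv2.imread("pics/top0.png")[130:310,100:390]
cv2.imwrite("pics/ct.png",cv2.resize(a,None,fx=2.75,fy=2.75,interpolation=cv2.INTER_CUBIC)[:, :800])
a=cv2.imread("pics/side0.png")[220:370,200:400]
cv2.imwrite("pics/cs.png",cv2.resize(a,None,fx=4,fy=4,interpolation=cv2.INTER_CUBIC))
```

```text
(no output)
```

View pics/ct.png

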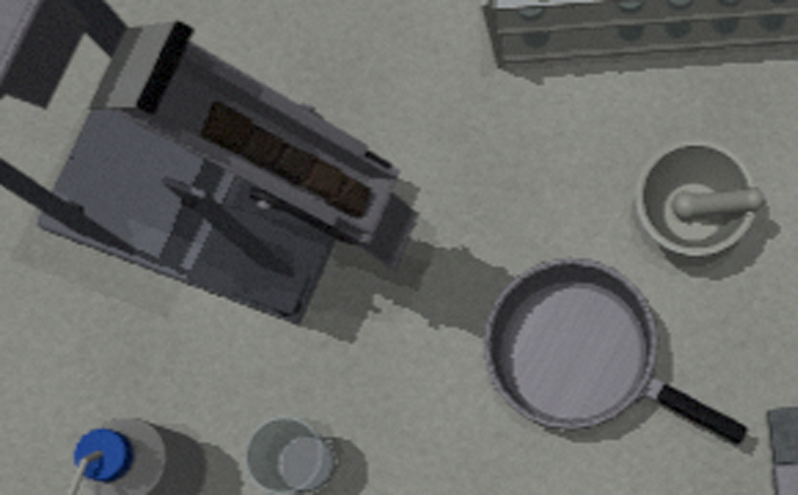

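View pics/cs.png

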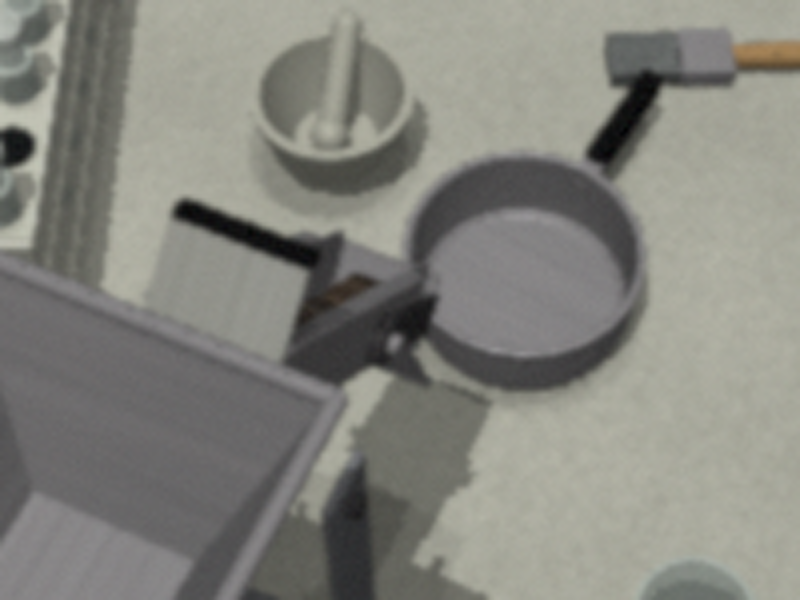

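The crops show the chute's end around (362–395, 180–245) and the tongue's lower edge around (385,262)–(417,212) in the top crop. The pan's outer rim spans 486–657 × 258–430 there, and the handle tip is at (743,435). Next I fit poses and overlay them as a check.

```bash
cat > h.py <<'E'
import numpy as np,cv2
from scipy.spatial.transform import Rotation as R
from scipy.optimize import least_squares
class Cam:
    def __init__(s,K,p,o): s.K=np.array(K);s.p=np.array(p);s.R=R.from_euler('xyz',o,degrees=True).as_matrix()
    def proj(s,P):
        c=(np.atleast_2d(P)-s.p)@s.R; c=c*[1,-1,-1]; q=c@s.K.T; return q[:,:2]/q[:,2:]
    def back(s,u,z):
        u=np.atleast_2d(u); d=np.c_[u,np.ones(len(u))]@np.linalg.inv(s.K).T*[1,-1,-1]@s.R.T
        return s.p+d*((z-s.p[2])/d[:,2])[:,None]
top=Cam([[488.22729,0,330.19064],[0,488.22729,239.436397],[0,0,1]],[.29612163,.01317383,1.23559824],[11.8930061,.0376005,-90.1275319])
side=Cam([[468.06994,0,321.743904],[0,468.06994,238.556025],[0,0,1]],[.51013989,.71807224,1.04977954],[38.44231928,-.94384103,-176.96645533])
ct=lambda p:np.array(p,float)/2.75+[100,130]
cs=lambda p:np.array(p,float)/4+[200,220]
def D(x,y,yaw,P): P=np.atleast_2d(P);c,s=np.cos(yaw),np.sin(yaw);return np.c_[x+c*P[:,0]-s*P[:,1],y+s*P[:,0]+c*P[:,1],P[:,2]]
E
python3 - <<'E'
from h import *
def circ(extT,extS,z,r,x0):
    t=np.linspace(0,2*np.pi,181)
    def f(v):
        P=np.c_[v[0]+r*np.cos(t),v[1]+r*np.sin(t),0*t+z]; out=[]
        for cam,e in((top,extT),(side,extS)):
            if e is None: continue
            q=cam.proj(P); out+=list(np.r_[q.min(0),q.max(0)]-e)
        return out
    s=least_squares(f,x0);return s.x,np.round(s.fun,1)
rimT=np.r_[ct([486,258]),ct([657,430])];rimS=np.r_[cs([406,150]),cs([646,361])]
print("panT",circ(rimT,None,.06,.075,[.3,.1]))
print("panS",circ(None,rimS,.06,.075,[.3,.1]))
a=cv2.imread("pics/top0.png"); 
print("plateT",circ(np.array([473.5,208,539.5,274.5]),None,.075,.08,[.3,-.3]))
print("plateS",circ(None,np.array([301.5,134,354,172]),.075,.08,[.3,-.3]))
print("handle tip T",top.back(ct([741,434]),.05),"S",side.back(cs([650,80]),.05), "handle start",top.back(ct([662,393]),.055))
h=top.back([[52,62],[134,90],[93,170],[10,143]],.475);print("hopper",h,h.mean(0))
for i in range(4): d=h[(i+1)%4]-h[i];print(np.linalg.norm(d),np.degrees(np.arctan2(d[1],d[0])))
l=top.back(ct([[215,120],[355,197]]),.27);print("lumps",l)
b=top.back(ct([[38,224],[298,322],[338,242]]),.01);print("base",b)
k=top.back(ct([[385,262],[417,212]]),.145);print("tongue",k,np.linalg.norm(k[0]-k[1]))
E
```

```text
panT (array([0.50562672, 0.06816954]), array([ 0.4,  1.1, -0.4, -1. ]))
panS (array([0.5034236 , 0.07317565]), array([ 0.1,  1.3, -0.1, -1.1]))
plateT (array([ 0.53608984, -0.41446728]), array([-0.1,  1. ,  0.1, -0.9]))
plateS (array([ 0.53445616, -0.3982507 ]), array([ 0.6,  1.9, -0.6, -1.6]))
handle tip T [[ 0.42540558 -0.08177815  0.05      ]] S [[ 0.4245554  -0.07772584  0.05      ]] handle start [[ 0.4613757  -0.01208623  0.055     ]]
hopper [[0.77018391 0.4924207  0.475     ]
 [0.71705446 0.34670072 0.475     ]
 [0.57372772 0.4024668  0.475     ]
 [0.62135141 0.54508124 0.475     ]] [0.67057937 0.44666737 0.475     ]
0.15510335487025406 -110.03183715868504
0.1537933946475579 158.73980535174888
0.15035588737445565 71.53412729198025
0.15787414293382473 -19.485010684546435
lumps [[0.64013984 0.32931846 0.27      ]
 [0.57935477 0.22093177 0.27      ]]
base [[0.6298463  0.57526343 0.01      ]
 [0.53497251 0.3250022  0.01      ]
 [0.61162893 0.29110359 0.01      ]]
tongue [[0.55954775 0.22048194 0.145     ]
 [0.60277255 0.19508812 0.145     ]] 0.05013211244888986
```

```bash
cat > ov.py <<'E'
from h import *
import sys
x,y,yaw=map(float,sys.argv[1:4]); yaw=np.radians(yaw)  # lip xy
ox,oy=x+.14*np.cos(yaw),y+.14*np.sin(yaw)
segs=[([-.14,-.022,.23],[-.14,.022,.23],(0,0,255)),([-.166,-.026,.145],[-.166,.026,.145],(0,255,0)),
([-.14,-.022,.23],[-.04,-.022,.33],(255,255,0)),([-.14,.022,.23],[-.04,.022,.33],(255,255,0)),
([-.101,-.03,.297],[-.101,.03,.297],(255,0,255)),([-.166,-.026,.145],[-.155,-.026,.175],(0,255,0)),([-.166,.026,.145],[-.155,.026,.175],(0,255,0))]
t=np.linspace(0,2*np.pi,61)
out=[]
for n,cam,o,f,w in(("top0",top,(160,130),4,(100,95)),("side0",side,(235,245),4,(100,95))):
    a=cv2.imread(f"pics/{n}.png")[o[1]:o[1]+w[1],o[0]:o[0]+w[0]]
    a=cv2.resize(a,None,fx=f,fy=f,interpolation=cv2.INTER_CUBIC); b=a.copy()
    for p,q,c in segs:
        e=((cam.proj(D(ox,oy,yaw,[p,q]))-o+.5)*f).astype(int); cv2.line(b,tuple(map(int,e[0])),tuple(map(int,e[1])),c,1)
    out.append(b)
cv2.imwrite(sys.argv[4],np.hstack(out))
E
python3 ov.py .590 .232 69.5 pics/ov1.png
```

```text
(no output)
```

View pics/ov1.png

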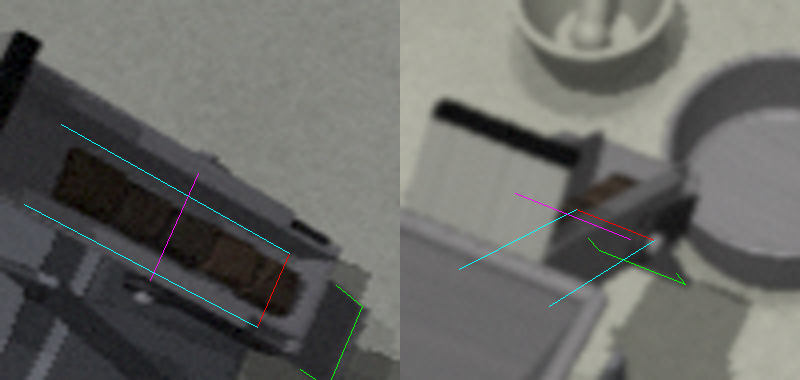

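The axis fits the lumps, but the position along the chute is still unclear. I'll settle it from a wrist view on the way to the handle.

```bash
cat >> h.py <<'E'
def rel(pos,rpy,obs=None,ref=None):
    """shift mm and rotvec deg in tool axes from ref pose (pos,rpy)"""
    p,o=ref; T=R.from_euler('xyz',o,degrees=True)
    s=T.inv().apply(np.array(pos)-p)*1000; r=(T.inv()*R.from_euler('xyz',rpy,degrees=True)).as_rotvec(degrees=True)
    return np.round(s,1),np.round(r,2)
E
python3 - <<'E'
from workcell import bot
from h import *
o=bot.get_obs();ref=(o["ee_pos"],o["tcp_rot"])
w=bot.camera("wrist");print(w["mount"],w["mtx"])
print(rel([.448,-.036,.26],[180,0,62],ref=ref))
E
```

```text
[[-6.10371499e-04  9.47991506e-01  3.18295040e-01  8.14566701e-02]
 [ 9.99999795e-01  6.40844363e-04  8.97394302e-06 -4.90655053e-05]
 [-1.95470360e-04  3.18294980e-01 -9.47991702e-01 -1.25050871e-01]
 [ 0.00000000e+00  0.00000000e+00  0.00000000e+00  1.00000000e+00]] [[343.34123361   0.         325.0955386 ]
 [  0.         343.34123361 235.97861629]
 [  0.           0.           1.        ]]
(array([ 423.1, -398.3,  -11.9]), array([-6.000e-02, -3.000e-02, -4.689e+01]))
```

Run:
```python
from workcell import bot
from h import *
o=bot.get_obs();ref=(o["ee_pos"],o["tcp_rot"])
print(rel([.465,-.01,.45],[180,0,-118],ref=ref))
```

```text
(array([ 446.3, -419.1, -201.8]), array([-3.0000e-02,  7.0000e-02,  1.3312e+02]))
```

Request:
{"api": "carry_out", "payload": {"moves": "446 -419 -202 0 0 133 85;446 -419 -202 0 0 133 85;446 -419 -202 0 0 133 85;446 -419 -202 0 0 133 85;446 -419 -202 0 0 133 85;446 -419 -202 0 0 133 85;446 -419 -202 0 0 133 85;446 -419 -202 0 0 133 85;446 -419 -202 0 0 133 85;446 -419 -202 0 0 133 85;446 -419 -202 0 0 133 85;446 -419 -202 0 0 133 85;446 -419 -202 0 0 133 85;446 -419 -202 0 0 133 85;446 -419 -202 0 0 133 85;446 -419 -202 0 0 133 85;446 -419 -202 0 0 133 85;446 -419 -202 0 0 133 85"}}

```text
time: 1.95
ee_pos: [0.0337, -0.154, 0.429]
tcp_rot: [-168.3, 2.9, -97.8]
wrist_force: [-1.0, 0.4, 0.5]
opening: 0.0851
grasp_force: 0.0
```

Run:
```python
from workcell import bot
from h import *
import pickle
o=bot.get_obs();w=bot.camera("wrist")
print(o["time"],o["ee_pos"],o["tcp_rot"],o["wrist_force"])
pickle.dump((o["ee_pos"],o["tcp_rot"],w),open("w1.pkl","wb"))
cv2.imwrite("pics/w1.png",w["img"][:,:,::-1])
```

```text
1.95 [ 0.0337133  -0.1540405   0.42901815] [-168.25373968    2.92518386  -97.83753286] [-1.00448985  0.38421034  0.50378271]
```

View pics/w1.png

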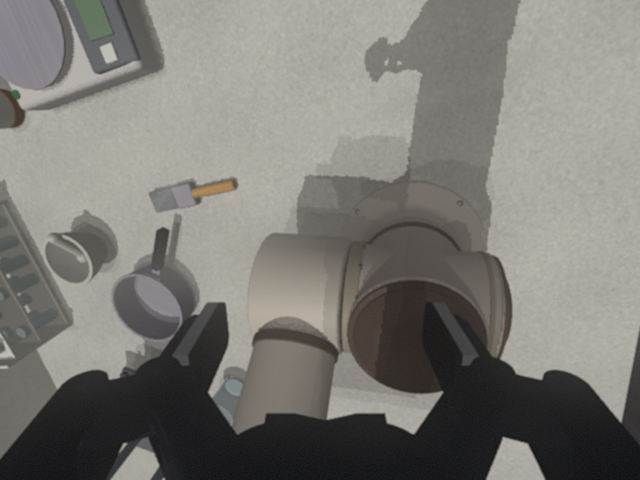

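The arm hasn't arrived: it is folded back near its base, and the view shows the base with the pan at the left (150,300). I'll check the joints.

Run:
```python
from workcell import bot
from h import *
o=bot.get_obs();ref=(o["ee_pos"],o["tcp_rot"])
print(np.round(o["q"],1),np.round(o["qd"],1),o["time"])
print(rel([.465,-.01,.45],[180,0,-118],ref=ref))
```

```text
[-98.4 -34.5   1.  128.3  11.6 179.9] [ 5.7  1.9  1.3 -2.8  2.2 -0. ] 2.0
(array([-201.7, -401.3,   72.7]), array([-11.03,   4.7 ,  19.34]))
```

Run:
```python
from workcell import bot
from h import *
o=bot.get_obs();ref=(o["ee_pos"],o["tcp_rot"])
print(rel([.2,-.3,.4],[180,0,0],ref=ref))
```

```text
(array([ 125.6, -178.6,   62. ]), array([-10.97,  -7.94, -98.19]))
```

Request:
{"api": "carry_out", "payload": {"moves": "126 -179 62 -11 -8 -98 85;126 -179 62 -11 -8 -98 85;126 -179 62 -11 -8 -98 85;126 -179 62 -11 -8 -98 85;126 -179 62 -11 -8 -98 85;126 -179 62 -11 -8 -98 85;126 -179 62 -11 -8 -98 85;126 -179 62 -11 -8 -98 85;126 -179 62 -11 -8 -98 85;126 -179 62 -11 -8 -98 85;126 -179 62 -11 -8 -98 85;126 -179 62 -11 -8 -98 85;126 -179 62 -11 -8 -98 85"}}

```text
time: 3.3
ee_pos: [0.2043, -0.3032, 0.3987]
tcp_rot: [-179.8, -0.1, 0.6]
wrist_force: [0.1, -0.2, -0.5]
opening: 0.0848
grasp_force: 0.0
```

Run:
```python
from workcell import bot
from h import *
o=bot.get_obs();ref=(o["ee_pos"],o["tcp_rot"])
print(np.round(o["q"],1),o["time"],ref)
print(rel([.45,-.07,.45],[180,0,130],ref=ref))
```

```text
[-56.2 -13.   10.7 113.8   0.2 123.2] 3.3 (array([ 0.20433309, -0.30315877,  0.39871042]), array([-1.79832524e+02, -1.20134264e-01,  6.02314682e-01]))
(array([ 248.2, -230.7,  -50.1]), array([ 5.000e-02, -2.500e-01, -1.294e+02]))
```

Request:
{"api": "carry_out", "payload": {"moves": "248 -231 -50 0 0 -129 85;248 -231 -50 0 0 -129 85;248 -231 -50 0 0 -129 85;248 -231 -50 0 0 -129 85;248 -231 -50 0 0 -129 85;248 -231 -50 0 0 -129 85;248 -231 -50 0 0 -129 85;248 -231 -50 0 0 -129 85;248 -231 -50 0 0 -129 85;248 -231 -50 0 0 -129 85;248 -231 -50 0 0 -129 85;248 -231 -50 0 0 -129 85;248 -231 -50 0 0 -129 85;248 -231 -50 0 0 -129 85;248 -231 -50 0 0 -129 85;248 -231 -50 0 0 -129 85"}}

```text
time: 4.9
ee_pos: [0.45, -0.0703, 0.4498]
tcp_rot: [179.8, -0.1, 129.5]
wrist_force: [0.4, 0.8, 0.4]
opening: 0.085
grasp_force: 0.0
```

Run:
```python
from workcell import bot
from h import *
o=bot.get_obs();ref=(o["ee_pos"],o["tcp_rot"])
print(np.round(o["q"],1),o["time"],ref)
print(rel([.465,-.01,.45],[180,0,-118],ref=ref))
```

```text
[ -9.    2.5  31.4 118.8   0.2  41.5] 4.9 (array([ 0.45000493, -0.07032049,  0.44981057]), array([ 1.79797555e+02, -8.61003551e-02,  1.29527341e+02]))
(array([37., 50.,  0.]), array([   0.22,    0.14, -112.47]))
```

Request:
{"api": "carry_out", "payload": {"moves": "37 50 0 0 0 -112 85;37 50 0 0 0 -112 85;37 50 0 0 0 -112 85;37 50 0 0 0 -112 85;37 50 0 0 0 -112 85;37 50 0 0 0 -112 85;37 50 0 0 0 -112 85;37 50 0 0 0 -112 85;37 50 0 0 0 -112 85;37 50 0 0 0 -112 85;37 50 0 0 0 -112 85;37 50 0 0 0 -112 85;37 50 0 0 0 -112 85;37 50 0 0 0 -112 85;37 50 0 0 0 -112 85"}}

```text
time: 6.4
ee_pos: [0.465, -0.0099, 0.4501]
tcp_rot: [-180.0, 0.2, -118.9]
wrist_force: [0.1, -0.3, -0.4]
opening: 0.0851
grasp_force: 0.0
```

Run:
```python
from workcell import bot
from h import *
import pickle
o=bot.get_obs();w=bot.camera("wrist")
print(o["time"],o["ee_pos"],o["tcp_rot"],np.round(o["q"],1))
pickle.dump((o["ee_pos"],o["tcp_rot"],w),open("w2.pkl","wb"))
cv2.imwrite("pics/w2.png",cv2.resize(w["img"][:,:,::-1],(800,600),interpolation=cv2.INTER_CUBIC))
```

```text
6.4 [ 0.46499457 -0.00993571  0.45010943] [-179.99257729    0.21308083 -118.91654327] [ -1.3   3.8  32.9 118.9   0.2 -62.4]
```

View pics/w2.png

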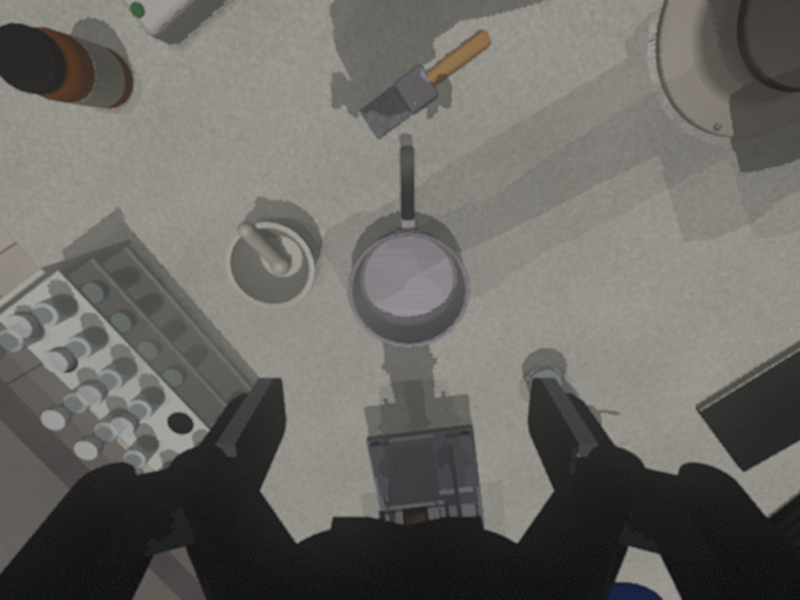

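The wrist view shows the pan centred at about (408,288) of 800x600, with its handle from (406,150) to (408,222). Below it is the gate panel, x 388–440 and y 442–508, with lump 1 peeking over at (415,517). I'll compare this with the model.

```bash
cat >> h.py <<'E'
def wcam(f):
    import pickle
    p,o,w=pickle.load(open(f,"rb")); T=R.from_euler('xyz',o,degrees=True).as_matrix(); M=w["mount"]
    c=Cam(w["mtx"],T@M[:3,3]+p,[0,0,0]); c.R=T@M[:3,:3]; return c,w["img"]
E
python3 - <<'E'
from h import *
c,img=wcam("w2.pkl")
s=.8
print("cam",c.p)
b=lambda p,z:c.back(np.array(p)*s,z)[0].round(4)
print("panel low",b([388,442],.145),b([440,442],.145))
print("base front",b([368,440],.01),b([473,427],.01))
print("panel top/lump front",b([415,510],.25))
print("handle",b([406,150],.055),b([408,222],.055),b([407.5,288],.06))
for l,a in(((.590,.232),69.5),((.586,.221),69.5)):
    a=np.radians(a);P=D(l[0],l[1],a,[[0,0,.23],[-.026,-.026,.145],[-.026,.026,.145],[0,-.022,.23],[0,.022,.23]])
    print(l,np.round(c.proj(P)/s,0).tolist())
a=cv2.resize(img[330:450,260:420,::-1],(800,600),interpolation=cv2.INTER_CUBIC);cv2.imwrite("pics/w2c.png",cv2.convertScaleAbs(a,alpha=1.8,beta=10))
E
```

```text
cam [ 0.42432908 -0.0823933   0.57485396]
panel low [0.6052 0.1982 0.145 ] [0.5507 0.2284 0.145 ]
base front [0.6877 0.2679 0.01  ] [0.5326 0.326  0.01  ]
panel top/lump front [0.5772 0.2105 0.25  ]
handle [ 0.426  -0.0813  0.055 ] [ 0.4639 -0.0079  0.055 ] [0.5042 0.0638 0.06  ]
(0.59, 0.232) [[414.0, 514.0], [388.0, 442.0], [431.0, 437.0], [393.0, 516.0], [435.0, 511.0]]
(0.586, 0.221) [[412.0, 505.0], [386.0, 434.0], [430.0, 429.0], [391.0, 507.0], [433.0, 502.0]]
```

View pics/w2c.png

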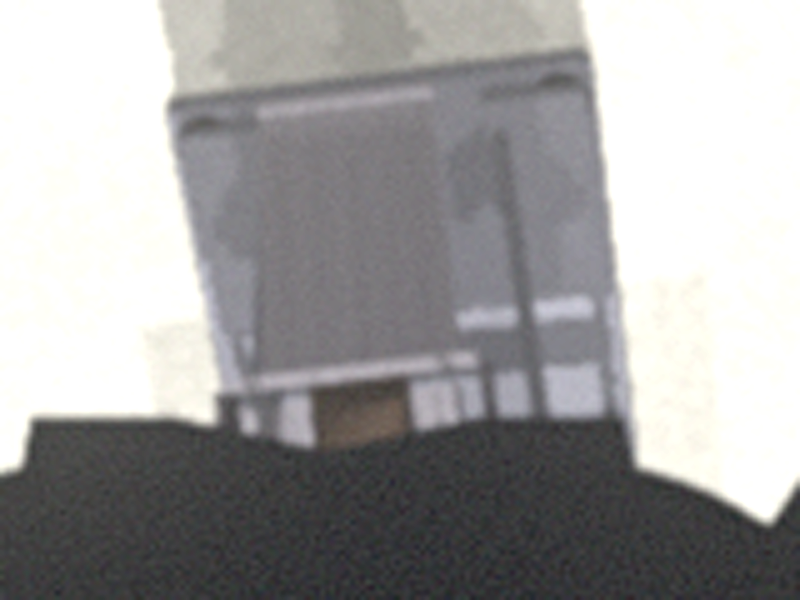

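The enlarged wrist view shows the gate clearly. The tongue's lower edge runs from (258,108) to (435,93) in crop pixels, and the gate's upper edge from (250,383) to (478,358).

Run:
```python
from h import *
c,img=wcam("w2.pkl")
f=lambda p,z:c.back(np.array(p)/5+[260,330],z)
k=f([[258,110],[435,93]],.145);m=k.mean(0);print("tongue",k.round(4),m.round(4),np.linalg.norm(k[0]-k[1]),np.degrees(np.arctan2(k[1,1]-k[0,1],k[1,0]-k[0,0]))-90)
b=f([[175,100],[587,58]],.01);print("base front",b.round(4),b.mean(0).round(4),np.degrees(np.arctan2(*(b[1]-b[0])[1::-1]))-90)
a=np.radians(69.6);print("lip",m[:2]+.026*np.array([np.cos(a),np.sin(a)]))
print("lumps mid", f([[363,410]],.25).round(4))
# grip point & pan yaw from wrist
h=c.back(np.array([[406,150],[408,222]])*.8,.055);d=h[1]-h[0];print("pan yaw",np.degrees(np.arctan2(d[1],d[0])), "len",np.linalg.norm(d))
print("grip from tip", h[0]+d/np.linalg.norm(d)*.055)
```

```text
tongue [[0.6022 0.1966 0.145 ]
 [0.5531 0.2169 0.145 ]] [0.5776 0.2067 0.145 ] 0.053171652040575584 67.62722222217948
base front [[0.6843 0.2644 0.01  ]
 [0.5343 0.3251 0.01  ]] [0.6093 0.2947 0.01  ] 67.99480350714686
lip [0.5867098  0.23110116]
lumps mid [[0.5795 0.2163 0.25  ]]
pan yaw 62.71185343720604 len 0.08255605007329993
grip from tip [ 0.45123469 -0.03239666  0.055     ]
```

Run:
```python
from workcell import bot
from h import *
o=bot.get_obs();ref=(o["ee_pos"],o["tcp_rot"])
print(rel([.450,-.035,.13],[180,0,-117.4],ref=ref),rel([.450,-.035,.043],[180,0,-117.4],ref=ref),o["opening"])
```

```text
(array([ 30.4,   1.1, 320. ]), array([-0.02,  0.21, -1.47])) (array([ 30.7,   1.1, 407. ]), array([-0.02,  0.21, -1.47])) 0.0847983696913117
```

Request:
{"api": "carry_out", "payload": {"moves": "10 0 50 0 0 0 60;20 1 100 0 0.2 -0.7 60;30 1 150 0 0.2 -1.5 60;30.5 1 200 0 0.2 -1.5 60;30.5 1 250 0 0.2 -1.5 60;30.5 1 300 0 0.2 -1.5 60;30.5 1 340 0 0.2 -1.5 60;30.5 1 365 0 0.2 -1.5 60;30.5 1 385 0 0.2 -1.5 60;30.5 1 398 0 0.2 -1.5 60;30.5 1 407 0 0.2 -1.5 60;30.5 1 407 0 0.2 -1.5 60;30.5 1 407 0 0.2 -1.5 60"}}

```text
time: 7.75
ee_pos: [0.4509, -0.035, 0.0439]
tcp_rot: [-179.9, 0.0, -117.0]
wrist_force: [0.4, 0.8, 0.1]
opening: 0.0603
grasp_force: 0.0
```

Run:
```python
from workcell import bot
from h import *
import pickle
o=bot.get_obs();w=bot.camera("wrist")
print(o["time"],o["ee_pos"],o["tcp_rot"],o["wrist_force"],o["opening"])
pickle.dump((o["ee_pos"],o["tcp_rot"],w),open("w3.pkl","wb"))
cv2.imwrite("pics/w3.png",w["img"][:,:,::-1])
```

```text
7.75 [ 0.45090575 -0.03503034  0.0439046 ] [-1.79918716e+02  3.37684865e-02 -1.17030851e+02] [0.44697362 0.78543874 0.07840686] 0.06026318927297634
```

View pics/w3.png

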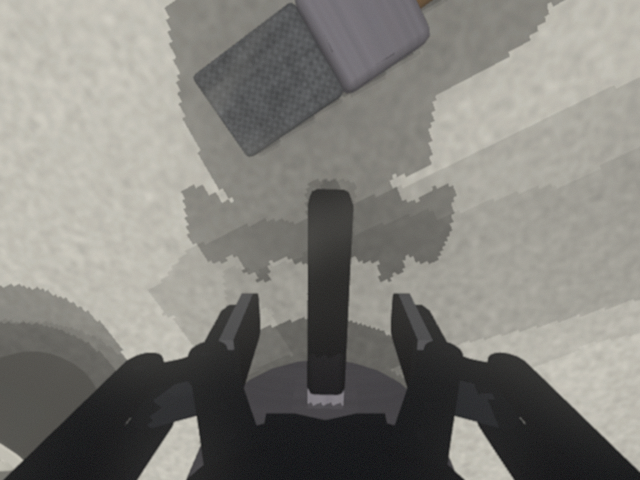

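The handle lies centred between the open fingers, tip at (330,190) and root at (325,390). I'll close on it.

Run:
```python
from h import *
c,img=wcam("w3.pkl")
t=c.back([[330.5,190],[325.5,390]],.055);d=t[1]-t[0];print(t,np.linalg.norm(d),np.degrees(np.arctan2(d[1],d[0])))
u=d/np.linalg.norm(d);print("centre from tip",t[0]+.175*u,"from root",t[1]+.09*u)
e=c.back([[309,230],[352,230]],.055);print(np.linalg.norm(e[0]-e[1]),e.mean(0))
```

```text
[[ 0.42142161 -0.08782043  0.055     ]
 [ 0.46082605 -0.01431693  0.055     ]] 0.08339948790265496 61.804718798828304
centre from tip [0.50410529 0.06641448 0.055     ] from root [0.50334908 0.06500388 0.055     ]
0.014969907935938599 [ 0.42775868 -0.07526522  0.055     ]
```

Request:
{"api": "carry_out", "payload": {"moves": "0 0 0 0 0 0 10;0 0 0 0 0 0 10;0 0 0 0 0 0 10;0 0 0 0 0 0 10;0 0 0 0 0 0 10;0 0 0 0 0 0 10;0 0 0 0 0 0 10;0 0 0 0 0 0 10", "force": 110}}

```text
time: 8.6
ee_pos: [0.4508, -0.035, 0.0435]
tcp_rot: [-179.9, 0.0, -117.0]
wrist_force: [0.3, 0.1, 6.0]
opening: 0.0141
grasp_force: 107.2
```

Run:
```python
from workcell import bot
from h import *
o=bot.get_obs();ref=(o["ee_pos"],o["tcp_rot"])
print(rel([.480,-.045,.159],[180,0,-111],ref=ref),o["torque"])
```

```text
(array([  -4.4,  -30.7, -115.5]), array([-0.08,  0.02, -5.98])) [ 0.08325729 -0.09514286 -0.01227638]
```

Request:
{"api": "carry_out", "payload": {"moves": "0 0 -8 0 0 0 10;0 0 -25 0 0 0 10;0 0 -50 0 0 0 10;0 -5 -75 0 0 -1 10;-1 -12 -95 0 0 -2 10;-2 -20 -107 0 0 -4 10;-4 -27 -114 0 0 -5 10;-4.5 -30.5 -115.5 0 0 -6 10;-4.5 -30.5 -115.5 0 0 -6 10;-4.5 -30.5 -115.5 0 0 -6 10"}}

```text
time: 9.6
ee_pos: [0.479, -0.0448, 0.1576]
tcp_rot: [179.9, -0.0, -111.0]
wrist_force: [-0.6, -0.1, -1.6]
opening: 0.014
grasp_force: 107.3
```

Run:
```python
from workcell import bot
from h import *
o=bot.get_obs();print(o["time"],o["ee_pos"],o["tcp_rot"],o["wrist_force"],o["torque"],o["grasp_force"])
for n in("top","side"):
    c=bot.camera(n);cv2.imwrite(f"pics/{n}1.png",c["img"][:,:,::-1])
from h import *
# candidate pan rim check: dark/bright crop compose
a=[]
for n,cam in(("top1",top),("side1",side)):
    P=o["ee_pos"]+np.r_[.116*np.cos(np.radians(69)),.116*np.sin(np.radians(69)),0]
    t=np.linspace(0,2*np.pi,73);C=np.c_[P[0]+.075*np.cos(t),P[1]+.075*np.sin(t),0*t+P[2]-.0435+.06]
    q=cam.proj(C);o0=(q.mean(0)-[60,50]).astype(int);im=cv2.imread(f"pics/{n}.png")[o0[1]:o0[1]+100,o0[0]:o0[0]+100]
    im=cv2.resize(im,(400,400),interpolation=cv2.INTER_CUBIC)
    for e in ((q-o0+.5)*4).astype(int): cv2.circle(im,tuple(map(int,e)),1,(0,0,255),-1)
    a.append(im)
cv2.imwrite("pics/chk.png",np.hstack(a))
```

```text
9.6 [ 0.47902373 -0.04476015  0.15763177] [ 1.79927251e+02 -2.20836820e-02 -1.11007713e+02] [-0.64642018 -0.06912275 -1.60167674] [-0.1976428   0.10182406  0.01561641] 107.30520844459534
```

View pics/chk.png

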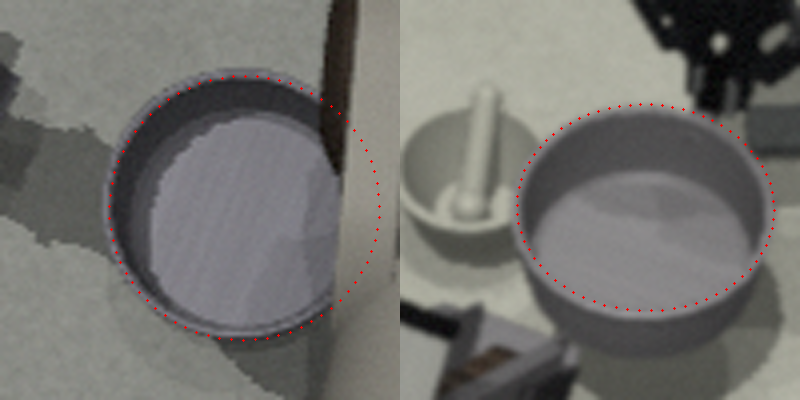

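The overlaid rim matches in both views to about 1 px: the pan is level and where expected. I'll advance to just short of the tongue.

Request:
{"api": "carry_out", "payload": {"moves": "-8 0 0 0 0 0 10;-20 0 0 0 0 0 10;-35 0 0 0 0 0 10;-50 0 0 0 0 0 10;-62 0 0 0 0 0 10;-70 -1 0 0 0 0 10;-74 -1 0 0 0 0 10;-75 -1 0 0 0 0 10;-75 -1 0 0 0 0 10;-75 -1 0 0 0 0 10"}}

```text
time: 10.7
ee_pos: [0.5073, 0.0245, 0.1586]
tcp_rot: [-180.0, 0.0, -111.0]
wrist_force: [0.1, 0.6, -2.6]
opening: 0.014
grasp_force: 107.3
```

Request:
{"api": "carry_out", "payload": {"moves": "-7 0 0 0 0 0 10;-14 0 0 0 0 0 10;-21 0 0 0 0 0 10;-28 0 0 0 0 0 10;-33 0 0 0 0 0 10;-35 0 0 0 0 0 10;-35 0 0 0 0 0 10;-35 0 0 0 0 0 10"}}

```text
time: 11.5
ee_pos: [0.5198, 0.0576, 0.1586]
tcp_rot: [-180.0, 0.0, -111.0]
wrist_force: [-2.5, -2.1, -3.5]
opening: 0.0145
grasp_force: 107.2
```

Run:
```python
from workcell import bot
from h import *
o=bot.get_obs();print(o["time"],o["ee_pos"],o["tcp_rot"],o["wrist_force"],o["torque"],o["grasp_force"])
a=np.array([np.cos(np.radians(68.8)),np.sin(np.radians(68.8))])
c=o["ee_pos"][:2]+.118*a; d=np.array([.587,.231])-c;print("front dist",d@a,"lateral",d@[-a[1],a[0]],"axial F",o["wrist_force"][:2]@a)
```

```text
11.5 [0.51984551 0.05758411 0.15863872] [-1.79979778e+02  1.25995930e-02 -1.10969053e+02] [-2.45604133 -2.11570863 -3.50736034] [-0.8818214   0.44028668  0.12948009] 107.19284534454346
front dist 0.06796447583890422 lateral 0.00010171977985352355 axial F -2.860690399112426
```

Request:
{"api": "carry_out", "payload": {"moves": "-8 0 0 0 0 0 10;-17 0 0 0 0 0 10;-26 0 0 0 0 0 10;-34 0 0 0 0 0 10;-38 0 0 0 0 0 10;-38 0 0 0 0 0 10;-38 0 0 0 0 0 10;-38 0 0 0 0 0 10;-38 0 0 0 0 0 10;-38 0 0 0 0 0 10;-38 0 0 0 0 0 10;-38 0 0 0 0 0 10;-38 0 0 0 0 0 10;-38 0 0 0 0 0 10;-38 0 0 0 0 0 10;-38 0 0 0 0 0 10;-38 0 0 0 0 0 10;-38 0 0 0 0 0 10;-38 0 0 0 0 0 10;-38 0 0 0 0 0 10"}}

```text
time: 13.5
ee_pos: [0.5336, 0.093, 0.1586]
tcp_rot: [-180.0, 0.0, -111.0]
wrist_force: [-1.9, -3.4, -6.5]
opening: 0.0143
grasp_force: 108.7
```

Run:
```python
from workcell import bot
from h import *
o=bot.get_obs();print(o["time"],o["ee_pos"],o["tcp_rot"],o["wrist_force"],o["torque"],o["grasp_force"])
a=np.array([np.cos(np.radians(68.8)),np.sin(np.radians(68.8))])
c=o["ee_pos"][:2]+.118*a; d=np.array([.587,.231])-c;print("front dist",d@a,"axial F",o["wrist_force"][:2]@a)
for n,cam in(("top",top),("side",side)):
    b=cv2.imread(f"pics/{n}0.png").astype(int); im=bot.camera(n)["img"][:,:,::-1]; cv2.imwrite(f"pics/{n}2.png",im)
    # brown pixels: hue based
    for t,x in(("before",b.astype(np.uint8)),("now",im)):
        m=(x[:,:,2].astype(int)-x[:,:,0]>12)&(x.sum(2)<330)
        n_,l,s,ce=cv2.connectedComponentsWithStats(m.astype(np.uint8))
        print(n,t,[(s[i,4],ce[i].round().tolist()) for i in range(1,n_) if s[i,4]>12 and 100<ce[i][0]<420 and 130<ce[i][1]<330])
```

```text
13.5 [0.53355429 0.0930145  0.15863041] [-1.79968027e+02  1.14436747e-02 -1.10985268e+02] [-1.88383601 -3.3572146  -6.46073888] [-1.56450291  0.62318884 -0.04866809] 108.69547963142395
front dist 0.02997444894790837 axial F -3.811252461687559
top before [(np.int32(77), [218.0, 194.0]), (np.int32(28), [227.0, 199.0])]
top now [(np.int32(13), [230.0, 168.0]), (np.int32(19), [232.0, 177.0])]
side before [(np.int32(272), [271.0, 168.0]), (np.int32(107), [272.0, 186.0]), (np.int32(83), [397.0, 236.0]), (np.int32(38), [286.0, 292.0])]
side now [(np.int32(153), [413.0, 132.0]), (np.int32(17), [329.0, 146.0]), (np.int32(14), [328.0, 152.0]), (np.int32(271), [271.0, 168.0]), (np.int32(226), [300.0, 185.0]), (np.int32(93), [346.0, 186.0]), (np.int32(108), [273.0, 186.0]), (np.int32(40), [324.0, 184.0]), (np.int32(78), [326.0, 198.0]), (np.int32(17), [313.0, 225.0]), (np.int32(157), [398.0, 234.0]), (np.int32(29), [305.0, 299.0])]
```

Request:
{"api": "carry_out", "payload": {"moves": "-2 0 0 0 0 0 10;-4 0 0 0 0 0 10;-4 0 0 0 0 0 10;-4 0 0 0 0 0 10;-4 0 0 0 0 0 10;-4 0 0 0 0 0 10;-4 0 0 0 0 0 10;-4 0 0 0 0 0 10;-4 0 0 0 0 0 10;-4 0 0 0 0 0 10"}}

```text
time: 14.6
ee_pos: [0.5349, 0.0967, 0.1586]
tcp_rot: [-180.0, 0.0, -111.0]
wrist_force: [-0.3, -4.5, -6.4]
opening: 0.0141
grasp_force: 108.7
```

Run:
```python
from workcell import bot
from h import *
o=bot.get_obs();print(o["time"],o["wrist_force"],o["torque"])
for n in("top","side"): cv2.imwrite(f"pics/{n}3.png",bot.camera(n)["img"][:,:,::-1])
T=[cv2.imread(f"pics/top{i}.png").astype(int) for i in(0,2,3)]
for p in np.linspace([178,171],[232,203],9).round().astype(int):
    print(p,[t[p[1]-1:p[1]+2,p[0]-1:p[0]+2].mean((0,1)).round().tolist() for t in T])
S=[cv2.imread(f"pics/side{i}.png").astype(int) for i in(0,2,3)]
C=np.r_[o["ee_pos"][:2]+.118*np.array([.362,.932]),o["ee_pos"][2]-.043]
print("pan centre px",top.proj(C),side.proj(C))
print("changed 2->3",[ (int((abs(A[2]-A[1]).sum(2)>40).sum())) for A in (T,S)])
def brown(x): 
    m=((x[:,:,2]-x[:,:,0]>9)&(x.sum(2)<300)).astype(np.uint8); n_,l,s,ce=cv2.connectedComponentsWithStats(m); return [(int(s[i,4]),s[i,:4].tolist()) for i in range(1,n_) if s[i,4]>10 and 240<ce[i][0]<400 and 240<ce[i][1]<340]
for s in S: print(brown(s))
```

```text
14.6 [-0.30165496 -4.47820807 -6.35804086] [-1.60602052  0.61693481  0.03546497]
[178 171] [[18.0, 23.0, 27.0], [50.0, 47.0, 48.0], [49.0, 46.0, 47.0]]
[185 175] [[17.0, 22.0, 26.0], [65.0, 61.0, 62.0], [65.0, 61.0, 61.0]]
[192 179] [[20.0, 24.0, 29.0], [65.0, 62.0, 62.0], [66.0, 62.0, 63.0]]
[198 183] [[21.0, 25.0, 30.0], [67.0, 64.0, 64.0], [67.0, 63.0, 63.0]]
[205 187] [[25.0, 30.0, 33.0], [67.0, 63.0, 63.0], [67.0, 63.0, 64.0]]
[212 191] [[25.0, 28.0, 32.0], [73.0, 69.0, 70.0], [74.0, 70.0, 70.0]]
[218 195] [[30.0, 35.0, 44.0], [84.0, 80.0, 80.0], [85.0, 80.0, 81.0]]
[225 199] [[30.0, 35.0, 43.0], [84.0, 81.0, 81.0], [83.0, 79.0, 80.0]]
[232 203] [[27.0, 31.0, 35.0], [60.0, 56.0, 57.0], [61.0, 57.0, 58.0]]
pan centre px [[248.3548389  220.73304309]] [[296.92315544 317.64915958]]
changed 2->3 [4218, 4632]
[(52, [280, 289, 13, 8])]
[(41, [302, 293, 6, 13])]
[(40, [301, 295, 6, 12])]
```

The chute is empty and the weight has gone into the pan. I'll back off gently while refining the plate position numerically.

Request:
{"api": "carry_out", "payload": {"moves": "3 0 0 0 0 0 10;8 0 0 0 0 0 10;15 0 0 0 0 0 10;24 0 0 0 0 0 10;35 0 0 0 0 0 10;47 0 0 0 0 0 10;60 0 0 0 0 0 10;73 0 0 0 0 0 10;86 0 0 0 0 0 10;99 0 0 0 0 0 10;111 0 0 0 0 0 10;122 0 0 0 0 0 10;131 0 0 0 0 0 10;137 0 0 0 0 0 10;140 0 0 0 0 0 10;140 0 0 0 0 0 10;140 0 0 0 0 0 10"}}

```text
time: 16.4
ee_pos: [0.4849, -0.0338, 0.1586]
tcp_rot: [-180.0, 0.0, -111.0]
wrist_force: [0.1, 1.2, -3.4]
opening: 0.014
grasp_force: 109.1
```

Run:
```python
from workcell import bot
from h import *
o=bot.get_obs();print(o["time"],o["ee_pos"],o["tcp_rot"],o["wrist_force"],o["torque"],np.round(o["q"],1))
for n,cam,seed in(("top0",top,(506,241)),("side0",side,(328,152))):
    im=cv2.GaussianBlur(cv2.imread(f"pics/{n}.png"),(3,3),0)
    m=np.zeros((482,642),np.uint8);_,_,m,r=cv2.floodFill(im.copy(),m,seed,0,(9,)*3,(9,)*3,cv2.FLOODFILL_FIXED_RANGE|cv2.FLOODFILL_MASK_ONLY)
    cn=max(cv2.findContours(m[1:-1,1:-1],cv2.RETR_EXTERNAL,cv2.CHAIN_APPROX_NONE)[0],key=len)
    h=cv2.convexHull(cn)[:,0].astype(float)
    def f(v): 
        P=cam.back(h,.075)[:,:2];return np.hypot(*(P-v[:2]).T)-v[2]
    s=least_squares(f,[.53,-.41,.08],loss="soft_l1",f_scale=.002);print(n,r,s.x.round(4),abs(s.fun).max())
# lumps in pan?
P0=o["ee_pos"]+np.r_[.118*np.array([.362,.932]),-.03]
im=bot.camera("side")["img"][:,:,::-1].astype(int);cv2.imwrite("pics/side4.png",im)
q=side.proj(P0)[0].astype(int);w=im[q[1]-25:q[1]+25,q[0]-35:q[0]+35]
m=((w[:,:,2]-w[:,:,0]>4)&(w.sum(2)<300));print(q,m.sum())
for r in m[::2]: print("".join("#" if v else "." for v in r))
```

```text
16.4 [ 0.48490074 -0.03376474  0.15857625] [-1.79974275e+02  1.70560136e-02 -1.10971506e+02] [ 0.13832024  1.17476203 -3.38248419] [-0.43659397  0.18299062  0.05206494] [ -4.   -4.7  -9.5  85.1   0.  -73. ]
top0 (472, 208, 67, 65) [ 0.5388 -0.412   0.0797] 0.0036960740951151316
side0 (301, 135, 52, 31) [ 0.5358 -0.4131  0.0755] 0.010034796640846347
[322 267] 682
.##...............................................................####
.##...................................................................
##....................................................................
#.....................................................................
#...................................#########.........................
...................................##########.........................
..................................###########.........................
.................................###########..........................
................................############..........................
##..............................###########...........................
###......................
[... 457 characters left out ...]
..........###.
..............###################.................................####
........#........################...............................######
.........#...........############...............................######
..........#.............##.#...................................#.#####
.............................................................#########
............................................................##########
.........................................................#######.#....
.......................................................###......##....[ WARN:0@2.383] global loadsave.cpp:1063 imwrite_ Unsupported depth image for selected encoder is fallbacked to CV_8U.
```

Lumps lie in the pan, and the plate is at about (0.538, −0.412). I'll transfer with the pan turned to yaw 0.

Run:
```python
from workcell import bot
from h import *
o=bot.get_obs();ref=(o["ee_pos"],o["tcp_rot"])
s,r=rel([.420,-.412,.2],[180,0,180],ref=ref);print(s,r)
```

```text
[376.5 -74.7 -41.5] [-2.000e-02  3.000e-02  6.904e+01]
```

Request:
{"api": "carry_out", "payload": {"moves": "3 -1 -1 0 0 0.5 10;11 -2 -4 0 0 2 10;23 -5 -8 0 0 4 10;39 -8 -14 0 0 7 10;59 -12 -20 0 0 11 10;81 -16 -26 0 0 15 10;106 -21 -32 0 0 19.5 10;132 -26 -37 0 0 24 10;160 -32 -40 0 0 29 10;188 -37 -41 0 0 34.5 10;216 -43 -41 0 0 40 10;244 -48 -41 0 0 45 10;270 -54 -41 0 0 49.5 10;295 -59 -41 0 0 54 10;318 -63 -41 0 0 58 10;337 -67 -41 0 0 62 10;354 -70 -41 0 0 65 10;366 -73 -41 0 0 67 10;374 -74 -41 0 0 68.5 10;376.5 -74.5 -41 0 0 69 10"}}

```text
time: 18.45
ee_pos: [0.4193, -0.4128, 0.1995]
tcp_rot: [180.0, 0.0, 179.9]
wrist_force: [0.1, -0.5, -3.5]
opening: 0.0144
grasp_force: 109.1
```

Request:
{"api": "carry_out", "payload": {"moves": "0 0 3 0 0 0 10;0 0 10 0 0 0 10;0 0 20 0 0 0 10;0 0 30 0 0 0 10;0 0 40 0 0 0 10;0 0 48 0 0 0 10;0 0 53 0 0 0 10;0 0 56 0 0 0 10;0 0 56 0 0 0 10;0 0 56 0 0 0 10"}}

```text
time: 19.45
ee_pos: [0.4197, -0.4123, 0.144]
tcp_rot: [-180.0, 0.1, -180.0]
wrist_force: [0.3, 0.6, -3.8]
opening: 0.0139
grasp_force: 109.1
```

Run:
```python
from workcell import bot
from h import *
o=bot.get_obs();print(o["time"],o["ee_pos"],o["tcp_rot"],o["wrist_force"],o["torque"])
z=o["ee_pos"][2]-.0435+.06
for n,cam in(("top",top),("side",side)):
    im=bot.camera(n)["img"][:,:,::-1].copy();cv2.imwrite(f"pics/{n}5.png",im)
    # fit rim: project circle, maximise gradient along outline
    g=cv2.GaussianBlur(cv2.cvtColor(im,cv2.COLOR_BGR2GRAY),(3,3),0).astype(np.float32);G=np.hypot(cv2.Sobel(g,5,1,0),cv2.Sobel(g,5,0,1))
    t=np.linspace(0,2*np.pi,120);best=[]
    for dx in np.arange(-.02,.0201,.002):
        for dy in np.arange(-.02,.0201,.002):
            q=cam.proj(np.c_[.538+dx+.075*np.cos(t),-.412+dy+.075*np.sin(t),0*t+z]).astype(np.float32)
            best.append((float(cv2.remap(G,q[:,0].copy(),q[:,1].copy(),1).mean()),round(.538+dx,3),round(-.412+dy,3)))
    print(n,sorted(best)[-5:])
```

```text
19.45 [ 0.41970007 -0.41229428  0.14395938] [-1.79977655e+02  5.42512575e-02 -1.79981827e+02] [ 0.27395382  0.58627274 -3.76004205] [ 0.01114468  0.41579927 -0.02516742]
top [(119.75514221191406, np.float64(0.536), np.float64(-0.406)), (121.67933654785156, np.float64(0.534), np.float64(-0.41)), (122.36546325683594, np.float64(0.534), np.float64(-0.408)), (124.22769165039062, np.float64(0.538), np.float64(-0.408)), (128.38827514648438, np.float64(0.536), np.float64(-0.408))]
side [(151.11813354492188, np.float64(0.538), np.float64(-0.402)), (152.90478515625, np.float64(0.534), np.float64(-0.404)), (153.74945068359375, np.float64(0.536), np.float64(-0.404)), (154.47242736816406, np.float64(0.534), np.float64(-0.402)), (156.5159454345703, np.float64(0.536), np.float64(-0.402))]
```

Centred within about 5 mm. I'll lower it slowly the last 25 mm.

Request:
{"api": "carry_out", "payload": {"moves": "0 0 3 0 0 0 10;0 0 8 0 0 0 10;0 0 13 0 0 0 10;0 0 17 0 0 0 10;0 0 20 0 0 0 10;0 0 21 0 0 0 10;0 0 22 0 0 0 10;0 0 22 0 0 0 10"}}

```text
time: 20.35
ee_pos: [0.4196, -0.4123, 0.1221]
tcp_rot: [-180.0, 0.1, -180.0]
wrist_force: [-3.1, 0.7, 0.9]
opening: 0.0139
grasp_force: 109.8
```

Request:
{"api": "carry_out", "payload": {"moves": "0 0 0.5 0 0 0 10;0 0 1 0 0 0 10;0 0 1.5 0 0 0 10;0 0 2 0 0 0 10;0 0 2 0 0 0 10"}}

```text
time: 20.85
ee_pos: [0.4196, -0.4124, 0.1201]
tcp_rot: [-180.0, 0.1, -180.0]
wrist_force: [-6.4, 0.7, 4.4]
opening: 0.0143
grasp_force: 110.2
```

Request:
{"api": "carry_out", "payload": {"moves": "0 0 0.4 0 0 0 10;0 0 0.8 0 0 0 10;0 0 1.2 0 0 0 10;0 0 1.2 0 0 0 10"}}

```text
time: 21.25
ee_pos: [0.4196, -0.4124, 0.1192]
tcp_rot: [-180.0, 0.1, -180.0]
wrist_force: [-6.8, 1.1, 5.7]
opening: 0.0144
grasp_force: 110.7
```

Run:
```python
from workcell import bot
o=bot.get_obs();print(o["wrist_force"],o["torque"],o["ee_pos"])
```

```text
[-6.8483418   1.07548073  5.67603318] [0.20199514 0.27806489 0.14414811] [ 0.41959002 -0.41244524  0.11921747]
```

Request:
{"api": "carry_out", "payload": {"moves": "0 0 0.3 0 0 0 10;0 0 0.5 0 0 0 10;0 0 0.5 0 0 0 10;0 0 0.5 0 0 0 10;0 0 0.5 0 0 0 10", "force": 20}}

```text
time: 21.75
ee_pos: [0.4195, -0.4125, 0.1189]
tcp_rot: [-179.9, 0.1, -180.0]
wrist_force: [-7.1, 1.8, 7.0]
opening: 0.0141
grasp_force: 110.9
```

Request:
{"api": "carry_out", "payload": {"moves": "0 0 0 0 0 0 17;0 0 0 0 0 0 20;0 0 0 0 0 0 26;0 0 0 0 0 0 35;0 0 0 0 0 0 45;0 0 0 0 0 0 50;0 0 0 0 0 0 50;0 0 0 0 0 0 50"}}

```text
time: 22.55
ee_pos: [0.4196, -0.4122, 0.1179]
tcp_rot: [-180.0, 0.0, -180.0]
wrist_force: [-0.3, -0.1, 0.2]
opening: 0.0501
grasp_force: 0.0
```

Request:
{"api": "carry_out", "payload": {"moves": "0 0 -5 0 0 0 50;0 0 -15 0 0 0 50;0 0 -30 0 0 0 50;0 0 -50 0 0 0 50;0 0 -75 0 0 0 50;0 0 -105 0 0 0 50;0 0 -130 0 0 0 50;0 0 -150 0 0 0 50;20 0 -160 0 0 0 50;50 0 -160 0 0 0 50;80 0 -160 0 0 0 50;100 0 -160 0 0 0 50;100 0 -160 0 0 0 50;100 0 -160 0 0 0 50"}}

```text
time: 23.95
ee_pos: [0.3189, -0.4123, 0.2786]
tcp_rot: [-179.9, 0.1, 180.0]
wrist_force: [0.6, -0.6, 0.2]
opening: 0.05
grasp_force: 0.0
```

Run:
```python
from workcell import bot
from h import *
o=bot.get_obs();print(o["time"],o["ee_pos"],o["wrist_force"],o["opening"])
for n,cam in(("top",top),("side",side)):
    im=bot.camera(n)["img"][:,:,::-1].copy();cv2.imwrite(f"pics/{n}6.png",im)
    g=cv2.GaussianBlur(cv2.cvtColor(im,cv2.COLOR_BGR2GRAY),(3,3),0).astype(np.float32);G=np.hypot(cv2.Sobel(g,5,1,0),cv2.Sobel(g,5,0,1))
    t=np.linspace(0,2*np.pi,120);best=[]
    for dx in np.arange(-.02,.0201,.002):
        for dy in np.arange(-.02,.0201,.002):
            q=cam.proj(np.c_[.538+dx+.075*np.cos(t),-.412+dy+.075*np.sin(t),0*t+.135]).astype(np.float32)
            best.append((float(cv2.remap(G,q[:,0].copy(),q[:,1].copy(),1).mean()),float(round(.538+dx,3)),float(round(-.412+dy,3))))
    print(n,sorted(best)[-3:])
    q=cam.proj([.538,-.41,.095])[0].astype(int);w=im[q[1]-30:q[1]+30,q[0]-36:q[0]+36].astype(int)
    m=((w[:,:,2]-w[:,:,0]>4)&(w.sum(2)<300))
    for r in m[::2]: print("".join("#" if v else "." for v in r))
# gate/tongue in side view vs start
a=cv2.imread("pics/side0.png").astype(int);b=cv2.imread("pics/side6.png").astype(int)
print("chute diff",abs(a-b)[275:325,285:312].mean(), "others",[float(abs(a-b)[v:v+h,u:u+w].mean().round(1)) for u,v,w,h in((262,225,45,45),(352,225,60,18),(258,148,28,42),(355,360,35,40),(358,410,55,52))])
```

```text
23.95 [ 0.3189281  -0.41225564  0.27858107] [ 0.56928749 -0.60360268  0.17285998] 0.050031062765841315
top [(128.9597625732422, 0.538, -0.41), (132.8250274658203, 0.538, -0.408), (133.6243438720703, 0.536, -0.41)]
........................................................................
........................................................................
........................................................................
........................................................................
........................................................................
........................................................................
......................................#######......########.............
....................................########################............
..................................###########################...........
..................................############################..........
...................................############..##########.............
.......................................######....#######................
..........
[... 2973 characters left out ...]
.....................................................
........................................................................
.................#.........................................#............
...................#.....................................#..............
......................#...............................##................
..........................##.#.................#####....................
................................#.#.###.####.#..........................
........................................................................
........................................................................
chute diff 15.579506172839507 others [2.2, 4.4, 2.3, 2.1, 2.2]
```

The pan is centred on the plate and level with five lumps in it. The hand is clear and the other things are unmoved. Handing in.

```bash
python3 -c "
from workcell import bot
print(bot.job_done())"
```

```text
the job is handed in; nothing more can be done
None
```

I handed the job in at about 24 s of the 61 s allowed; no verdict came back. All five lumps are in the pan, which stands level and about 5 mm or less from the centre of the balance plate. The gripper has let go and is clear, and the other things on the bench show no movement. I didn't measure the gate's angle after backing off.

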